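Lever open the button box

ROBOT

A 6-joint arm with a two-finger parallel gripper is mounted at the origin on the work surface. World frame = base frame: x ahead of the robot, y to its left, z up, the work surface at z = 0. Lengths are in m, angles in degrees, forces in N, time in s.
With the tool pointing down it reaches from about 0.4 to 0.825 m from the base axis. Payload 7 kg.
Tool frame: the origin (TCP) lies at the centre of the arm's flange, where the gripper is bolted on; the fingertips stand 178 mm ahead of it and the grasp point (between the pads) lies 159 mm ahead of it (r.tips_ahead is the z of the fingertips in the tool frame, in m); z points along the fingers, y is the line along which they close (so a half turn about z gives the same grasp; the last joint's range is limited). The gripper opens to 88 mm and grips with 3 to 60 N. Pads are 19 mm wide; open, the fingers measure 130 mm over their backs; the gripper's body (78 mm by 193 mm) begins 47 mm behind the grasp point.
Start: joints at [80.449, 20.546, 0.682, 0, -70.136, -16.507], TCP at [0.297, 0.606, 0.405] pointing down, gripper open.
Joint ranges: [-176.03, 176.03], [-82.01, 121.73], [-58.28, 71.71], [-173.87, 95.51], [-174.79, -0.11], [-173.66, 173.66]. Speed limits (degrees/s): [136.94, 136.94, 172.46, 180, 180, 180].

INTERFACE

Orientations are given as [roll, pitch, yaw] about the fixed x, y, z axes, in that order (R = Rz(yaw) Ry(pitch) Rx(roll)).
In Python, from plant import r gives the robot as it stands. The module is installed in compiled form; this text tells all that it offers.
- The arm moves only by the shell command python3 -m pendant 'ROWS' [FORCE]. ROWS is JSON, a list that holds one entry, the list of rows, each a list of 7 numbers: the shift along the tool's x, y, z in m, then the turn, a rotation vector about the tool's x, y, z in degrees, then the gripper command: -1 is shut, 1 is fully open, values between are in proportion. A call has 1 to 5 rows; each row is the pose to reach, as a shift and turn from the pose commanded when the call began, along the tool's axes at that moment; what a row does not reach only later rows make up. A row lasts 1/10 s, in which the tool goes at most 50 mm and 8.59 degrees, less where a joint would pass 70% of its speed; a pose out of reach is approached as far as the arm can. A call with a gripper value outside its range is refused whole. The fingers move at their own pace and stop on an object; FORCE is the grip in N (left out, the last holds). Time passes only in rows, so rows that repeat a pose let the fingers close. It gives the time, the measured TCP pose, the force, the opening and the grip force at its end, in the units of the state.
- r.get_state(): the state, without advancing time (a new reading comes with each control period).
- r.capture(name): name is "scene" or "top"; returns the picture (384x512x3 uint8, red, green, blue); there is no depth.
- r.camera_params(name): a dict with "fx", "fy", "cx", "cy" (pixels), "R" (3x3) and "t" (3): a world point X has camera coordinates R X + t. Camera axes: x right, y down, z forward; pixel columns grow to the right and rows downward; lengths in m; the calibration is good to about 2 mm. A picture is of the moment at which its call begins. camera_params takes no time and is no camera call.
- r.close_job(): hands the job in; it is judged then, once.
The state is a dict: "time_s": time; "joints": joint angles; "qd": joint speeds; "joint_torque": joint torques, N m; "tcp_pos": TCP position; "eef_rot": TCP orientation; "contact_force": force on the tool from outside, world axes, zero at the start; "moment": the same for the moment, N m; "gripper_width": finger opening in m; "gripper_force": force on a finger pad.
Only numpy, scipy, OpenCV 4.12 (cv2) and the standard library are available. Lean on these libraries where they do the work, as an engineer would, in place of code of your own. Each camera call takes 0.05 s, during which the arm holds its last target. There are 200 camera calls.

TASK

Take the flat steel blade with the wooden handle, put its thin end into the slot under the front of the steel button box's lid and lever the lid open until it stands upright or leans back; touch the lid only with the blade. Then set the blade down (do not drop it) flat on the middle of the blue iron rest pad, same way up as it lay, and leave the lid standing open and everything else where it is.

Things in the scene. Friction and masses are not known exactly. Their poses are not given: they have to be found in the camera images.
- box: stainless steel button box, fixed, 120 (x) x 160 (y) x 80 (z) mm, origin at the centre of its underside, z up. Front = its -x face, towards the robot within 0.3 rad; the lid is hinged along the top of the +x face. Walls 4 mm. The front wall has a slot 70 mm wide in the middle of its top edge, from 70 mm up to the closed lid's underside at 80 mm; inside it is empty but for buttons on the floor.
- slot (a point): centre of the slot's mouth in the box's front face, 75 mm above the shelf (box frame -60, 0, 75 mm); the axes are those of the box, so +x leads into the slot
- lid_hinge (a point): on the lid: steel plate 120 x 160 x 4 mm, flush with the box's front and sides, no handle, about 120 g (x 0.7 to 1.4). This point lies on its underside on the hinge line, middle of its +x edge (box frame 60, 0, 80 mm); the plate runs from there along its own -x, its z is its upper face's normal. It turns about the box's y axis.
- lid_edge (a point): middle of the lid's free (front) edge, on the underside, 120 mm from the hinge
- lid (a joint): opening angle of the lid in rad: 0 shut, 1.57 upright, stop at 1.9. Stiff friction hinge (about 0.16 N m): it stays at whatever angle it is left, and needs about 2 to 4 N under its front part to lift.
- blade: tool like a palette knife, 190 mm long, 120 g (x 0.7 to 1.4), lying flat, blade end away from the robot within 0.6 rad. Wooden handle 22 wide x 26 mm high, x = -75 to +25 mm; flat steel blade 30 wide x 3 thick, level with the handle's underside (z = 0 to 3), on to x = +115. Origin on the underside below the handle, within 10 mm of balance; x along the blade to its thin end, z up.
- blade_tip (a point): end of the blade, mid thickness: 115 mm ahead of the blade tool's origin and 1.5 mm above its underside
- pad: blue silicone iron rest pad, fixed flat on the shelf, 220 (x) x 140 (y) x 8 mm; origin at the centre of its underside, its top 8 mm up; x along its length. Blade tool and pad may lie on either side of the box.
- clip1: bystander: pink plastic spring clip, 78 x 12 x 17 mm, lying on the shelf, may lie in front of the box; origin under its middle, x along its length
- clip2: bystander: pink plastic spring clip, 78 x 12 x 17 mm, lying on the shelf, may lie in front of the box; origin under its middle, x along its length
- clip3: bystander: pink plastic spring clip, 78 x 12 x 17 mm, lying on the shelf, may lie in front of the box; origin under its middle, x along its length
- clip4: bystander: pink plastic spring clip, 78 x 12 x 17 mm, lying on the shelf, may lie in front of the box; origin under its middle, x along its length
- cup: bystander: white plastic measuring cup with a handle, 84 mm wide, 100 mm high; stands to a side of the box, farther back than the pad; origin under its centre
- spray: bystander: white plastic bottle with cap, 60 mm wide, 150 mm high; stands to a side of the box, farther back than the pad; origin under its centre
- jar: bystander: glass jar with cap, 70 mm wide, 90 mm high; stands to a side of the box, farther back than the pad; origin under its centre
Mind the look-alikes: they are no part of the job. What is meant by the blade is not pink, and is the smaller of those in its own colour.

How it is judged:
By the outcome, as a careful person would: the job done as asked, in the order asked, and still so for the second after the job is handed in, with the robot touching nothing.
It also fails if it takes over 58 s, if anything falls off the work surface, if the arm or the gripper's body presses on something with over 40 N, if the wrist force passes 120 N, or if a joint passes its speed limit or range.

## Working session

There is one attempt and no reset: what is moved stays moved. The work goes in short steps, Python scripts to look and compute and a shell command to move; the robot and the scene stay as the last step left them, time stands still between calls to the robot, and variables do not carry over. Pictures are saved under pics/ and viewed, at most 10 in all, crops included, and the job is handed in when it is done.

```bash
mkdir -p pics
cat > h.py <<'E'
import numpy as np, cv2
from plant import r
from scipy.spatial.transform import Rotation as Ro
def ray(cam,u,v,z):
    p=r.camera_params(cam);R=np.array(p["R"]);t=np.array(p["t"])
    d=R.T@np.array([(u-p["cx"])/p["fx"],(v-p["cy"])/p["fy"],1]);c=-R.T@t
    return c+d*(z-c[2])/d[2]
def proj(cam,X):
    p=r.camera_params(cam);q=np.array(p["R"])@np.array(X)+p["t"]
    return q[0]/q[2]*p["fx"]+p["cx"],q[1]/q[2]*p["fy"]+p["cy"]
def snap(cam,name,s=1.5):
    im=r.capture(cam)[:,:,::-1].copy();cv2.imwrite(f"pics/{name}_raw.png",im)
    cv2.imwrite(f"pics/{name}.png",cv2.resize(im,None,fx=s,fy=s,interpolation=cv2.INTER_CUBIC));return im
E
python3 - <<'E'
from h import *
snap("top","top0");snap("scene","scene0")
for c in("top","scene"):
    p=r.camera_params(c);R=np.array(p["R"]);print(c,p["fx"],-R.T@p["t"],R[2].round(2))
s=r.get_state();print(s)
E
```

```text
top 393.34451772353896 [ 0.32553416 -0.0030966   1.21413503] [ 0.14 -0.01 -0.99]
scene 349.9220360448004 [0.83955616 0.51971997 1.02238636] [-0.31 -0.47 -0.82]
{'time_s': 0.1, 'joints': array([ 8.04515483e+01,  2.05875129e+01,  6.38386997e-01, -1.56227020e-02,
       -7.01333192e+01, -1.65067789e+01]), 'qd': array([-0.08634917, -0.07488019,  0.09557796, -0.01622508, -0.15370476,
       -0.00637402]), 'joint_torque': array([-1.72953271e-03, -5.84160519e+01,  2.93749934e+01,  7.01548263e+00,
        1.00903594e-02, -5.86464807e-05]), 'tcp_pos': array([0.29642117, 0.60625014, 0.40381593]), 'eef_rot': array([ 1.79916780e+02, -9.34514939e-03, -2.60605435e+01]), 'contact_force': array([-0.10219044, -0.27624654,  0.80540491]), 'moment': array([-0.0195889 ,  0.02027709,  0.00745908]), 'gripper_force': 0.0, 'gripper_width': 0.08763545569326774}
```

View pics/top0.png

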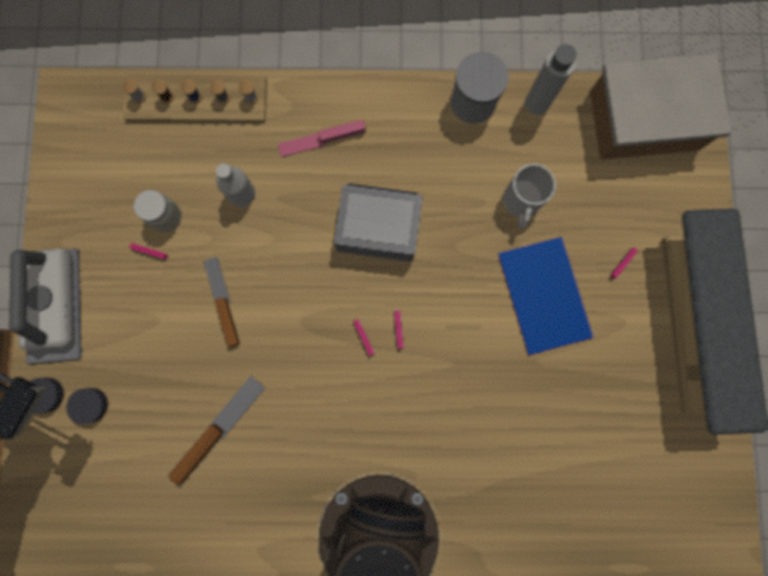

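View pics/scene0.png

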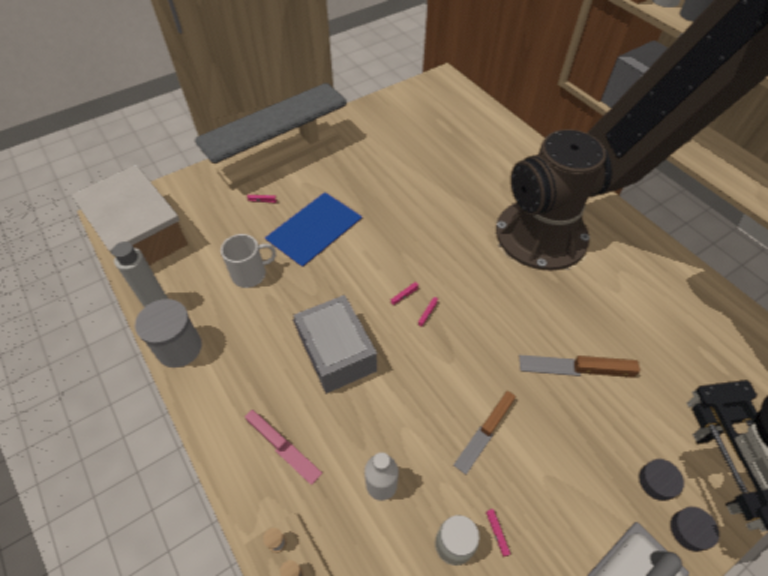

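The top view (768x576) shows the box at (378,222) with its front facing down, towards the robot. The small blade is at (220,300) with its tip up at (210,260), the pad at (545,295), and clips in front of the box at (363,338) and (398,330). The larger orange-handled knife at (215,430) and the pink knife are the look-alikes.

Run:
```python
from h import *
im=cv2.imread("pics/top0_raw.png");hsv=cv2.cvtColor(im,cv2.COLOR_BGR2HSV)
def pts(m,z):
    m=m.astype(np.uint8);n,l,st,c=cv2.connectedComponentsWithStats(m)
    for i in range(1,n):
        if st[i,4]<60: continue
        v,u=np.where(l==i)
        P=np.array([ray("top",a,b,z)[:2] for a,b in zip(u,v)])
        rc=cv2.minAreaRect((P*1000).astype(np.float32))
        print(c[i].round(1),st[i,4],"rect",np.round(rc,1) if 0 else rc, cv2.boxPoints(rc).round().tolist())
H,S,V=cv2.split(hsv)
print("blue");pts((H>100)&(H<130)&(S>150),0.008)
print("handle");pts((H<14)&(S>150)&(V>60),0.026)
sub=np.zeros(H.shape,bool);sub[165:240,130:165]=1
print("steel");pts((S<70)&(V>80)&sub,0.003)
sub[:]=0;sub[118:178,215:290]=1
print("box");pts((S<60)&sub,0.084)
c=im[110:185,205:295];a=cv2.resize(c,None,fx=6,fy=6,interpolation=cv2.INTER_CUBIC)
cv2.imwrite("pics/crop.png",a)
```

```text
blue
[363.1 197. ] 2929 rect ((475.6925964355469, -339.4435119628906), (213.0533447265625, 133.1936492919922), 15.118671417236328) [[355.0, -303.0], [390.0, -432.0], [596.0, -376.0], [561.0, -247.0]]
handle
steelTraceback (most recent call last):
  File "<stdin>", line 15, in <module>
  File "<stdin>", line 8, in pts
  File "h.py", line 5, in ray
    p=r.camera_params(cam);R=np.array(p["R"]);t=np.array(p["t"])
ValueError: time passes only in moves, steps and waits
```

```bash
sed -i 's/^def ray/import functools\n@functools.lru_cache\ndef cp(c): return r.camera_params(c)\ndef ray/; s/p=r.camera_params(cam)/p=cp(cam)/' h.py
python3 - <<'E'
from h import *
im=cv2.imread("pics/top0_raw.png");hsv=cv2.cvtColor(im,cv2.COLOR_BGR2HSV)
def pts(m,z):
    m=m.astype(np.uint8);n,l,st,c=cv2.connectedComponentsWithStats(m)
    for i in range(1,n):
        if st[i,4]<60: continue
        v,u=np.where(l==i)
        P=np.array([ray("top",a,b,z)[:2] for a,b in zip(u,v)])
        rc=cv2.minAreaRect((P*1000).astype(np.float32))
        print(c[i].round(1),st[i,4],"mean",P.mean(0).round(4),"rect",np.round(rc[0]),np.round(rc[1]),round(rc[2],1), cv2.boxPoints(rc).round().tolist())
H,S,V=cv2.split(hsv)
print("pix handle",hsv[215,151],hsv[210,150],"wood",hsv[215,180],"steel",hsv[185,144])
print("blue");pts((H>100)&(H<130)&(S>150),0.008)
sub=np.zeros(H.shape,bool);sub[165:240,130:165]=1
print("handle");pts((H<13)&(S>130)&sub,0.026)
print("steel");pts((S<80)&sub,0.003)
sub[:]=0;sub[118:178,215:290]=1
print("box");pts((S<60)&sub,0.084)
c=im[110:185,205:295];a=cv2.resize(c,None,fx=6,fy=6,interpolation=cv2.INTER_CUBIC)
cv2.imwrite("pics/crop.png",a)
E
```

```text
pix handle [ 15 179 108] [ 14 167 113] wood [ 19 104 142] steel [120   3  98]
blue
[363.1 197. ] 2929 mean [ 0.4744 -0.3398] rect [ 476. -339.] [213. 133.] 15.1 [[355.0, -303.0], [390.0, -432.0], [596.0, -376.0], [561.0, -247.0]]
handle
steel
[143.7 185.5] 313 mean [0.5085 0.3409] rect [504. 340.] [100.  33.] 18.9 [[451.0, 339.0], [462.0, 308.0], [557.0, 340.0], [546.0, 372.0]]
box
[251.7 147.9] 2469 mean [0.6096 0.0051] rect [610.   5.] [161. 139.] 82.4 [[530.0, -65.0], [668.0, -84.0], [689.0, 76.0], [552.0, 95.0]]
```

View pics/crop.png

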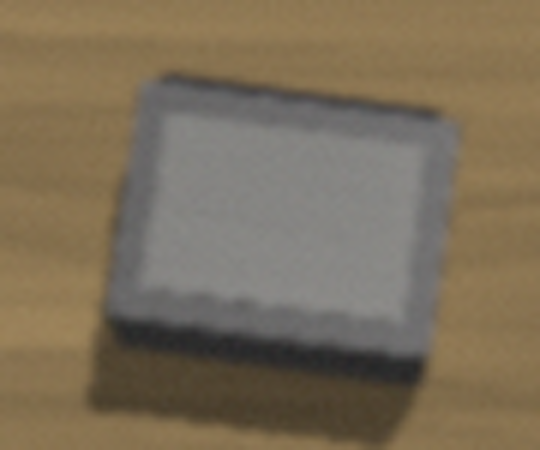

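The crop shows the lid top with corners at about (140,78), (460,120), (432,355), (108,315) in crop pixels, with the dark front face below it.

Run:
```python
from h import *
im=cv2.imread("pics/top0_raw.png");hsv=cv2.cvtColor(im,cv2.COLOR_BGR2HSV);H,S,V=cv2.split(hsv)
sub=np.zeros(H.shape,bool);sub[165:240,130:165]=1
def cen(m,z):
    v,u=np.where(m);P=np.array([ray("top",a,b,z)[:2] for a,b in zip(u,v)])
    rc=cv2.minAreaRect((P*1000).astype(np.float32));print(len(u),P.mean(0).round(4),rc);return P.mean(0)
h=cen((S>145)&(V<150)&sub,.022); s=cen((S<80)&sub,.003)
d=s-h;print("blade yaw",np.degrees(np.arctan2(d[1],d[0])),np.linalg.norm(d))
P=[ray("top",(x+.5)/6-.5+205,(y+.5)/6-.5+110,.084)[:2] for x,y in[(140,78),(460,120),(432,355),(108,315)]]
P=np.array(P);print(P.round(4));c=P.mean(0);bl,br,fr,fl=P
f=(bl+br-fl-fr)/2;l=(bl+fl-br-fr)/2
print(c,np.degrees(np.arctan2(f[1],f[0])),np.degrees(np.arctan2(-l[0],l[1])),np.linalg.norm(f),np.linalg.norm(l))
```

```text
212 [0.4158 0.3097] ((416.7684326171875, 310.1393127441406), (95.94271850585938, 21.34767723083496), 18.951967239379883)
313 [0.5085 0.3409] ((503.89373779296875, 339.7749938964844), (100.42552947998047, 33.334495544433594), 18.87464141845703)
blade yaw 18.623222120630064 0.09783103480729027
[[ 0.6862  0.076 ]
 [ 0.6654 -0.0825]
 [ 0.547  -0.068 ]
 [ 0.5663  0.0901]]
[0.61619958 0.00391792] -6.81914785751381 -7.211166687760406 0.11996840390135867 0.1595929286770371
```

```bash
cat >> h.py <<'E'
def rel(x,y,z,yaw,pitch=0):
    s=r.get_state();A=Ro.from_euler("xyz",s["eef_rot"],degrees=True)
    B=Ro.from_euler("xyz",[180,pitch,yaw],degrees=True)
    print(A.inv().apply(np.array([x,y,z])-s["tcp_pos"]).round(4).tolist(),(A.inv()*B).as_rotvec(degrees=True).round(2).tolist())
def box(x,y,z):  # box-frame point to world
    a=np.radians(-7);c=np.array([.616,.004])+[x*np.cos(a)-y*np.sin(a),x*np.sin(a)+y*np.cos(a)];return [c[0],c[1],z]
E
cat >> h.py <<'E'
if __name__=="__main__":
    import sys;rel(*map(float,sys.argv[1:]))
E
python3 h.py 0.45 0.3213 0.26 18.8
```

```text
[0.2631, 0.1883, 0.1441] [0.08, 0.02, -44.86]
```

```bash
python3 -m pendant '[[[0.053,0.038,0.029,0,0,-8.5,1],[0.106,0.076,0.058,0,0,-17,1],[0.158,0.113,0.087,0,0,-25.5,1],[0.21,0.15,0.116,0,0,-34,1],[0.263,0.188,0.144,0.1,0,-44.9,1]]]'; python3 h.py 0.45 0.3213 0.26 18.8
```

```text
time_s: 0.6
tcp_pos: [0.4054, 0.4037, 0.3018]
eef_rot: [-179.9, -0.0, 16.9]
contact_force: [0.4, 0.6, -0.7]
gripper_width: 0.0877
gripper_force: 0.0
[0.0187, 0.0919, 0.0417] [-0.06, -0.02, -1.89]
```

```bash
python3 -m pendant '[[[0.01,0.045,0.02,0,0,0,1],[0.016,0.075,0.035,0,0,0,1],[0.016,0.075,0.035,0,0,0,1],[0.016,0.075,0.035,0,0,0,1],[0.016,0.075,0.035,0,0,0,1]]]'; python3 h.py 0.45 0.3213 0.18 18.8
```

```text
time_s: 1.1
tcp_pos: [0.4418, 0.3389, 0.2679]
eef_rot: [-179.9, -0.1, 16.6]
contact_force: [-0.0, 1.4, 0.5]
gripper_width: 0.0875
gripper_force: 0.0
[0.0028, 0.0194, 0.0879] [-0.1, -0.07, -2.25]
```

Run:
```python
from h import *
im=snap("top","top1")
c=im[150:260,90:220];cv2.imwrite("pics/c1.png",cv2.resize(c,None,fx=5,fy=5,interpolation=cv2.INTER_CUBIC))
```

```text
(no output)
```

View pics/c1.png

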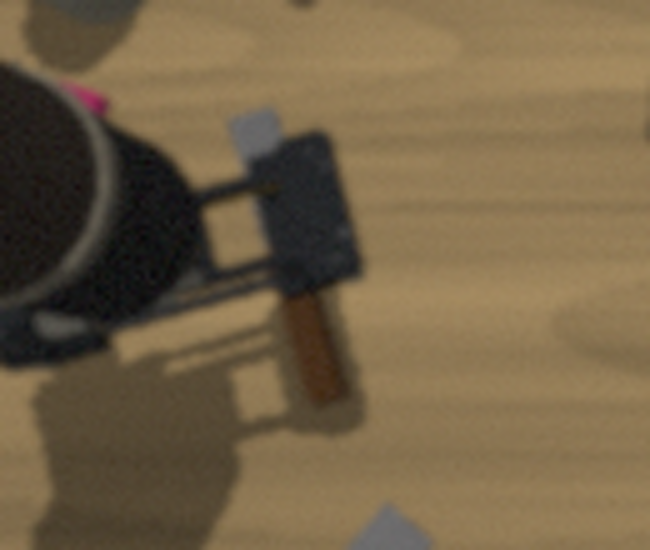

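The crop shows the gripper above the blade, straddling its neck and still about 2 cm too far left. The tip shows at (255,130) and the handle at (315,350). I'll correct sideways, then descend.

```bash
python3 -m pendant '[[[0.003,0.0195,0.02,0,0,-2.2,1],[0.003,0.0195,0.045,0,0,-2.2,1],[0.003,0.0195,0.07,0,0,-2.2,1],[0.003,0.0195,0.07,0,0,-2.2,1],[0.003,0.0195,0.07,0,0,-2.2,1]]]'; python3 h.py 0.45 0.3213 0.18 18.8
```

```text
time_s: 1.65
tcp_pos: [0.45, 0.3214, 0.198]
eef_rot: [-180.0, -0.0, 18.8]
contact_force: [1.2, 0.0, 0.7]
gripper_width: 0.0873
gripper_force: 0.0
[-0.0001, 0.0001, 0.018] [-0.05, -0.02, 0.02]
```

```bash
python3 -m pendant '[[[0,0,0.0165,0,0,0,1],[0,0,0.0165,0,0,0,1],[0,0,0.0165,0,0,0,0],[0,0,0.0165,0,0,0,-1],[0,0,0.0165,0,0,0,-1]]]' 55;python3 -m pendant '[[[0,0,0,0,0,0,-1],[0,0,0,0,0,0,-1],[0,0,0,0,0,0,-1],[0,0,0,0,0,0,-1],[0,0,0,0,0,0,-1]]]' 55
```

```text
time_s: 2.15
tcp_pos: [0.4503, 0.3209, 0.182]
eef_rot: [-179.9, -0.1, 18.7]
contact_force: [-0.6, -0.1, 0.3]
gripper_width: 0.0693
gripper_force: 0.0
time_s: 2.65
tcp_pos: [0.4501, 0.3205, 0.181]
eef_rot: [-179.9, -0.0, 18.7]
contact_force: [-1.3, 1.4, 1.5]
gripper_width: 0.0292
gripper_force: 0.7
```

```bash
python3 -m pendant '[[[0,0,0,0,0,0,-1],[0,0,0,0,0,0,-1],[0,0,0,0,0,0,-1],[0,0,0,0,0,0,-1],[0,0,0,0,0,0,-1]]]' 58; python3 -m pendant '[[[0,0,-0.02,0,0,0,-1],[0,0,-0.05,0,0,0,-1],[0,0,-0.09,0,0,0,-1],[0,0,-0.12,0,0,0,-1],[0,0,-0.12,0,0,0,-1]]]'
python3 - <<'E'
from h import *
p=box(-60-0 and -.06-.03-.105,0,.24);print(p);rel(p[0],p[1],p[2],-7)
E
```

```text
time_s: 3.15
tcp_pos: [0.4503, 0.3208, 0.1813]
eef_rot: [-179.9, -0.1, 18.8]
contact_force: [-0.1, 2.2, 4.0]
gripper_width: 0.0215
gripper_force: 59.5
time_s: 3.65
tcp_pos: [0.4508, 0.321, 0.305]
eef_rot: [-179.8, -0.3, 18.8]
contact_force: [-0.0, 0.3, -2.1]
gripper_width: 0.0218
gripper_force: 59.4
[np.float64(0.42245350042994223), np.float64(0.02776452196400376), 0.24]
[-0.1215, 0.2688, 0.0631] [-0.32, -0.27, 25.76]
```

```bash
python3 -m pendant '[[[-0.02,0.045,0,0,0,5,-1],[-0.04,0.09,0,0,0,10,-1],[-0.06,0.135,0,0,0,15,-1],[-0.08,0.18,0.01,0,0,20,-1],[-0.1,0.225,0.02,0,0,25.8,-1]]]'; python3 h.py 0.4225 0.0278 0.262 -7;  python3 -m pendant '[[[0,0,0,0,0,0,-1],[0,0,0,0,0,0,-1]]]';python3 h.py 0.4225 0.0278 0.2548 -7
```

```text
time_s: 4.15
tcp_pos: [0.4264, 0.0736, 0.2798]
eef_rot: [-179.9, 0.1, -7.3]
contact_force: [2.2, -0.2, -1.6]
gripper_width: 0.0216
gripper_force: 59.4
[0.0019, 0.0459, 0.0178] [-0.05, 0.06, -0.26]
time_s: 4.35
tcp_pos: [0.4271, 0.0742, 0.2799]
eef_rot: [-180.0, 0.1, -7.2]
contact_force: [0.5, 1.5, -0.2]
gripper_width: 0.0216
gripper_force: 59.4
[0.0013, 0.0466, 0.0251] [-0.01, 0.1, -0.21]
```

```bash
python3 -m pendant '[[[0,0.025,0.012,0,0,0,-1],[0.001,0.0465,0.025,0,0,0,-1],[0.001,0.0465,0.025,0,0,0,-1],[0.001,0.0465,0.025,0,0,0,-1]]]'; python3 h.py 0.4225 0.0278 0.2548 -7
python3 - <<'E'
from h import *
a=snap("scene","s2")[150:300,150:360];b=snap("top","t2")[110:260,180:330]
cv2.imwrite("pics/c2.png",cv2.resize(np.hstack([a,b]),None,fx=2.2,fy=2.2,interpolation=cv2.INTER_CUBIC))
s=r.get_state()
R=Ro.from_euler("xyz",s["eef_rot"],degrees=True)
t=s["tcp_pos"]+R.apply([.105,0,.1798]);print(t,box(-.06,0,.075),proj("scene",t),proj("top",t))
E
```

```text
time_s: 4.75
tcp_pos: [0.4233, 0.03, 0.2554]
eef_rot: [-180.0, 0.0, -7.0]
contact_force: [-0.1, 0.4, -0.7]
gripper_width: 0.0218
gripper_force: 59.4
[-0.0005, 0.0023, 0.0006] [-0.04, 0.04, -0.03]
[0.52794387 0.0179594  0.07625685] [np.float64(0.5564472309015207), np.float64(0.011312160604308848), 0.075] (np.float64(247.95640656178443), np.float64(212.65019997785714)) (np.float64(247.18709080421766), np.float64(175.52579923001886))
```

View pics/c2.png

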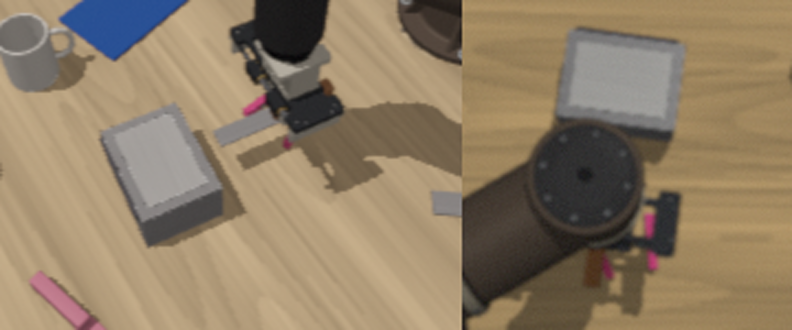

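In the scene crop the tip is at (217,138), which matches the predicted pixel to within 1 px. The slot is straight ahead, so I'll insert the blade 30 mm.

```bash
python3 -m pendant '[[[0,0.002,0.001,0,0,0,-1],[0.012,0.002,0.001,0,0,0,-1],[0.024,0.002,0.001,0,0,0,-1],[0.024,0.002,0.001,0,0,0,-1],[0.024,0.002,0.001,0,0,0,-1]]]'; python3 -m pendant '[[[0.008,0,0,0,0,0,-1],[0.017,0,0,0,0,0,-1],[0.026,0,0,0,0,0,-1],[0.035,0,0,0,0,0,-1],[0.035,0,0,0,0,0,-1]]]'
python3 - <<'E'
from h import *
s=r.get_state();R=Ro.from_euler("xyz",s["eef_rot"],degrees=True)
t=s["tcp_pos"]+R.apply([.105,0,.1798]);print(t,box(-.03,0,.075))
E
```

```text
time_s: 5.35
tcp_pos: [0.4471, 0.0245, 0.2545]
eef_rot: [-179.9, 0.0, -7.1]
contact_force: [0.1, -0.4, -1.1]
gripper_width: 0.0215
gripper_force: 59.4
time_s: 5.85
tcp_pos: [0.4827, 0.0202, 0.2547]
eef_rot: [-179.9, -0.0, -7.1]
contact_force: [-0.5, 0.1, -1.2]
gripper_width: 0.0219
gripper_force: 59.4
[0.58698199 0.00747963 0.07491147] [np.float64(0.5862236154507603), np.float64(0.007656080302154424), 0.075]
```

The blade is in without contact. Now I'll lift, first a little, then look.

```bash
python3 -m pendant '[[[0,0,-0.004,0,0,0,-1],[0,0,-0.009,0,0,0,-1],[0.001,0,-0.014,0,0,0,-1],[0.0015,0,-0.019,0,0,0,-1],[0.0015,0,-0.019,0,0,0,-1]]]'; python3 -m pendant '[[[0.001,0,-0.005,0,0,0,-1],[0.002,0,-0.01,0,0,0,-1],[0.004,0,-0.015,0,0,0,-1],[0.004,0,-0.015,0,0,0,-1],[0.004,0,-0.015,0,0,0,-1]]]'
python3 - <<'E'
from h import *
a=snap("scene","s3")[150:300,150:360]
cv2.imwrite("pics/c3.png",cv2.resize(a,None,fx=3.5,fy=3.5,interpolation=cv2.INTER_CUBIC))
E
```

```text
time_s: 6.35
tcp_pos: [0.4826, 0.02, 0.2745]
eef_rot: [-179.9, -0.0, -7.1]
contact_force: [-0.7, -0.3, -2.8]
gripper_width: 0.0217
gripper_force: 59.2
time_s: 6.85
tcp_pos: [0.4872, 0.0195, 0.2892]
eef_rot: [-179.9, -0.1, -7.1]
contact_force: [-0.1, 0.0, -1.8]
gripper_width: 0.0215
gripper_force: 59.5
```

View pics/c3.png

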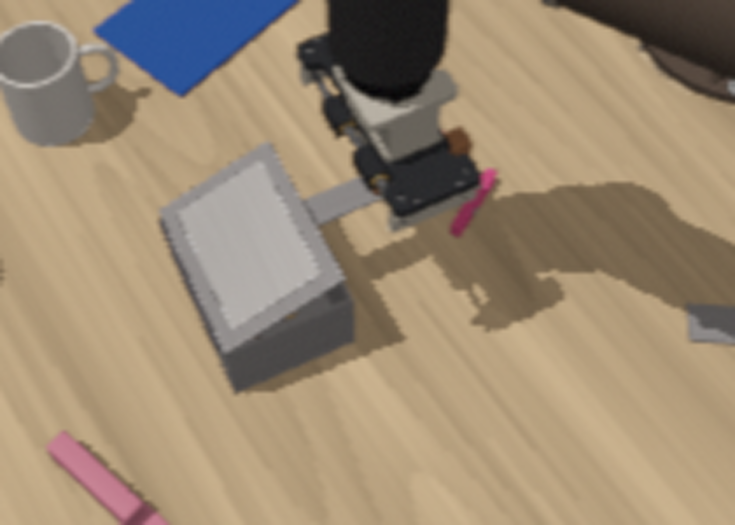

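The lid has risen about 20°, with its front edge from (270,150) to (345,280), and the blade is under it at (340,200). I'll carry on along the arc.

```bash
python3 -m pendant '[[[0.003,0,-0.007,0,0,0,-1],[0.0065,0,-0.014,0,0,0,-1],[0.011,0,-0.021,0,0,0,-1],[0.0155,0,-0.027,0,0,0,-1],[0.021,0,-0.033,0,0,0,-1]]]'; python3 -m pendant '[[[0.006,0,-0.005,0,0,0,-1],[0.012,0,-0.009,0,0,0,-1],[0.018,0,-0.014,0,0,0,-1],[0.025,0,-0.018,0,0,0,-1],[0.032,0,-0.021,0,0,0,-1]]]';python3 -m pendant '[[[0.007,0,-0.002,0,0,0,-1],[0.014,0,-0.004,0,0,0,-1],[0.021,0,-0.004,0,0,0,-1],[0.028,0,-0.005,0,0,0,-1],[0.028,0,-0.005,0,0,0,-1]]]'
python3 - <<'E'
from h import *
snap("scene","s4")
a=cv2.imread("pics/s4_raw.png")[130:280,150:360]
cv2.imwrite("pics/c4.png",cv2.resize(a,None,fx=3.5,fy=3.5,interpolation=cv2.INTER_CUBIC))
s=r.get_state();R=Ro.from_euler("xyz",s["eef_rot"],degrees=True)
t=s["tcp_pos"]+R.apply([.105,0,.1798]);print(t,box(.06,0,.17),proj("scene",t))
E
```

```text
time_s: 7.4
tcp_pos: [0.5079, 0.0167, 0.3223]
eef_rot: [-179.9, 0.0, -7.1]
contact_force: [-2.4, -0.5, -2.7]
gripper_width: 0.0214
gripper_force: 59.3
time_s: 7.9
tcp_pos: [0.54, 0.0128, 0.343]
eef_rot: [-179.9, -0.0, -7.1]
contact_force: [-2.0, -0.6, -3.3]
gripper_width: 0.0214
gripper_force: 59.2
time_s: 8.4
tcp_pos: [0.5683, 0.0095, 0.3478]
eef_rot: [-179.9, -0.1, -7.1]
contact_force: [0.8, 0.6, -0.9]
gripper_width: 0.0215
gripper_force: 59.6
[ 0.67237452 -0.00317296  0.16813823] [np.float64(0.6755527690984793), np.float64(-0.0033121606043088484), 0.17] (np.float64(201.29833496294412), np.float64(214.0877380003358))
```

View pics/c4.png

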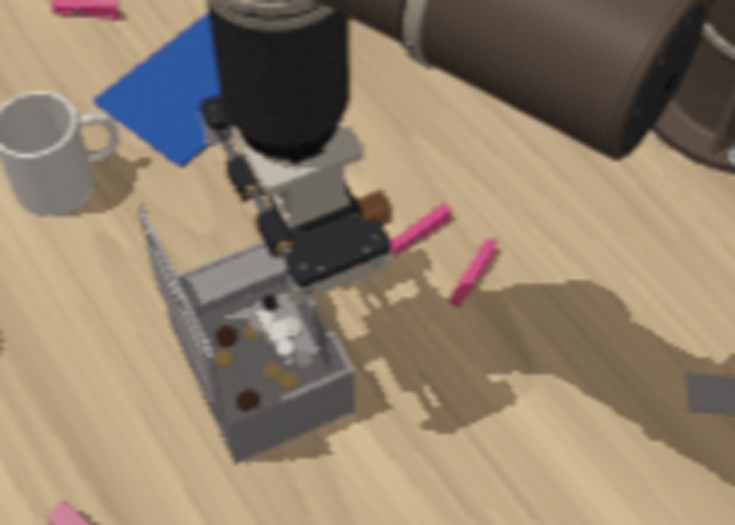

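The lid now stands almost upright, seen edge-on from (140,205) to (215,390). I'll push on so it leans back, then retract.

```bash
python3 -m pendant '[[[0.006,0,0,0,0,0,-1],[0.012,0,0.001,0,0,0,-1],[0.017,0,0.001,0,0,0,-1],[0.021,0,0.001,0,0,0,-1],[0.021,0,0.001,0,0,0,-1]]]'; python3 -m pendant '[[[-0.015,0,0,0,0,0,-1],[-0.045,0,0,0,0,0,-1],[-0.085,0,0,0,0,0,-1],[-0.125,0,0,0,0,0,-1],[-0.125,0,0,0,0,0,-1]]]'; python3 h.py 0.45 -0.18 0.33 15.1
python3 - <<'E'
from h import *
a=snap("scene","s5")[130:280,150:360]
cv2.imwrite("pics/c5.png",cv2.resize(a,None,fx=3.5,fy=3.5,interpolation=cv2.INTER_CUBIC))
E
```

```text
time_s: 8.95
tcp_pos: [0.5886, 0.0068, 0.3465]
eef_rot: [-179.9, -0.0, -7.1]
contact_force: [0.8, -0.5, -1.4]
gripper_width: 0.0217
gripper_force: 59.6
time_s: 9.45
tcp_pos: [0.4601, 0.0218, 0.347]
eef_rot: [-179.9, 0.0, -7.0]
contact_force: [1.0, 0.5, -1.2]
gripper_width: 0.0214
gripper_force: 59.6
[0.0147, 0.2015, 0.0165] [-0.14, -0.01, -22.14]
```

View pics/c5.png

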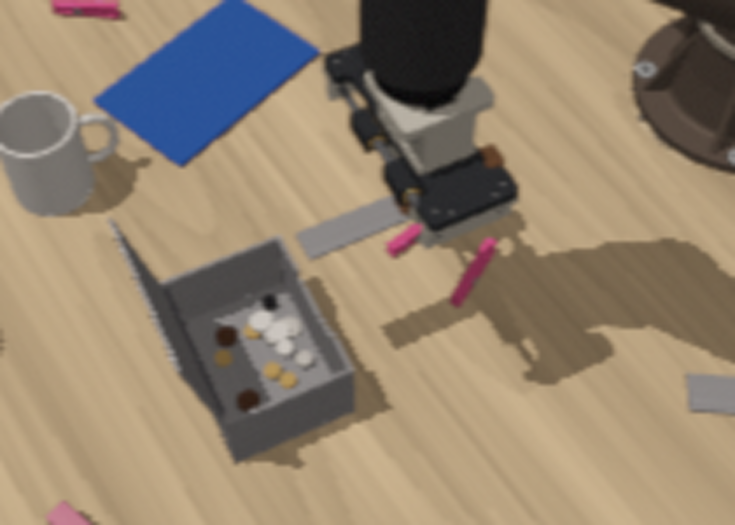

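The lid leans back, with its top edge at (115,225) behind its base, and it stays there with the blade clear. Next I carry the blade to the pad.

```bash
python3 -m pendant '[[[0,0.045,0,0,0,-5,-1],[0,0.09,0,0,0,-10,-1],[0.005,0.13,0,0,0,-15,-1],[0.01,0.17,0.01,0,0,-20,-1],[0.0147,0.2,0.016,0,0,-22.1,-1]]]'; python3 -m pendant '[[[0,0,0,0,0,0,-1],[0,0,0,0,0,0,-1]]]'; python3 h.py 0.471 -0.341 0.28 15.1
```

```text
time_s: 10.0
tcp_pos: [0.4544, -0.1803, 0.3305]
eef_rot: [-180.0, -0.1, 15.2]
contact_force: [0.9, 1.4, -0.6]
gripper_width: 0.0219
gripper_force: 59.6
time_s: 10.2
tcp_pos: [0.4545, -0.1789, 0.3303]
eef_rot: [-179.9, -0.0, 14.9]
contact_force: [0.2, -0.1, -1.2]
gripper_width: 0.0217
gripper_force: 59.6
[-0.0257, 0.1609, 0.0501] [-0.06, -0.02, -0.21]
```

```bash
python3 -m pendant '[[[-0.007,0.04,0,0,0,0,-1],[-0.014,0.08,0.01,0,0,0,-1],[-0.02,0.12,0.02,0,0,0,-1],[-0.026,0.161,0.05,0,0,0,-1],[-0.026,0.161,0.05,0,0,0,-1]]]'; python3 -m pendant '[[[0,0,0.02,0,0,0,-1],[0,0,0.045,0,0,0,-1],[0,0,0.06,0,0,0,-1],[0,0,0.06,0,0,0,-1]]]'; python3 h.py 0.471 -0.341 0.1893 15.1
python3 - <<'E'
from h import *
a=snap("scene","s6")[80:230,120:330]
cv2.imwrite("pics/c6.png",cv2.resize(a,None,fx=3.5,fy=3.5,interpolation=cv2.INTER_CUBIC))
s=r.get_state();R=Ro.from_euler("xyz",s["eef_rot"],degrees=True)
for k in (.09,.105):print((np.array(proj("scene",s["tcp_pos"]+R.apply([k,0,.1798])))-[120,80])*3.5)
E
```

```text
time_s: 10.7
tcp_pos: [0.4708, -0.3424, 0.2764]
eef_rot: [-179.8, 0.2, 14.9]
contact_force: [-1.3, 0.1, -1.1]
gripper_width: 0.0215
gripper_force: 59.6
time_s: 11.1
tcp_pos: [0.4707, -0.3388, 0.2187]
eef_rot: [-179.8, 0.1, 15.1]
contact_force: [-1.0, 0.6, -2.0]
gripper_width: 0.0217
gripper_force: 59.6
[-0.0002, 0.0023, 0.0294] [-0.17, 0.11, -0.02]
[252.15493929 272.00484485]
[241.65379435 280.16892439]
```

View pics/c6.png

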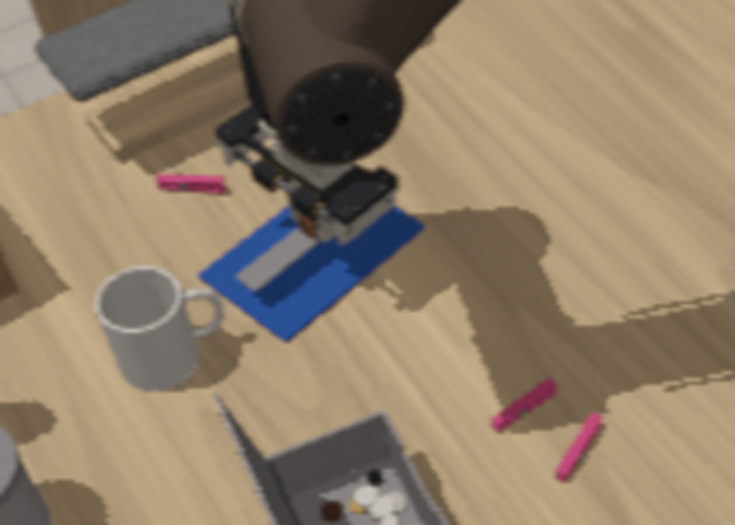

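The tip is at about (243,281), as predicted, so the blade has not slipped, and it is over the pad aligned with its length. I'll lower it gently.

```bash
python3 -m pendant '[[[0,0.002,0.01,0.2,0,0,-1],[0,0.002,0.018,0.2,0,0,-1],[0,0.002,0.024,0.2,0,0,-1],[0,0.002,0.026,0.2,0,0,-1],[0,0.002,0.026,0.2,0,0,-1]]]'; python3 -m pendant '[[[0,0,0.001,0,0,0,-1],[0,0,0.002,0,0,0,-1],[0,0,0.003,0,0,0,-1],[0,0,0.003,0,0,0,-1]]]'; python3 h.py 0.471 -0.341 0.1893 15.1
```

```text
time_s: 11.65
tcp_pos: [0.471, -0.342, 0.1939]
eef_rot: [-179.7, 0.0, 15.0]
contact_force: [-1.3, -0.8, -0.9]
gripper_width: 0.0213
gripper_force: 59.6
time_s: 12.05
tcp_pos: [0.4711, -0.342, 0.1912]
eef_rot: [-179.7, -0.0, 15.0]
contact_force: [-0.2, 0.5, -0.9]
gripper_width: 0.0216
gripper_force: 59.6
[0.0002, -0.001, 0.002] [-0.27, -0.03, -0.07]
```

```bash
python3 -m pendant '[[[0,0,0.0007,0.3,0,0,-1],[0,0,0.0014,0.3,0,0,-1],[0,0,0.002,0.3,0,0,-1],[0,0,0.002,0.3,0,0,-1]]]'; python3 -m pendant '[[[0,0,0.0005,0,0,0,-1],[0,0,0.0005,0,0,0,-1]]]'
```

```text
time_s: 12.45
tcp_pos: [0.4712, -0.342, 0.1895]
eef_rot: [-179.4, -0.0, 15.0]
contact_force: [-1.4, 0.2, 0.5]
gripper_width: 0.0216
gripper_force: 59.8
time_s: 12.65
tcp_pos: [0.4712, -0.342, 0.1894]
eef_rot: [-179.4, -0.0, 15.1]
contact_force: [-1.4, 2.3, 5.6]
gripper_width: 0.0216
gripper_force: 60.0
```

```bash
python3 -m pendant '[[[0,0,0,-0.6,0,0,-1],[0,0,0,-0.6,0,0,-1],[0,0,0,-0.6,0,0,-0.4],[0,0,0,-0.6,0,0,0],[0,0,0,-0.6,0,0,0]]]' 10; python3 -m pendant '[[[0,0,0,0,0,0,0],[0,0,0,0,0,0,0],[0,0,0,0,0,0,0],[0,0,0,0,0,0,0]]]'
```

```text
time_s: 13.15
tcp_pos: [0.471, -0.342, 0.1886]
eef_rot: [180.0, -0.0, 15.0]
contact_force: [0.3, 0.1, 0.1]
gripper_width: 0.0365
gripper_force: 0.0
time_s: 13.55
tcp_pos: [0.4711, -0.342, 0.1886]
eef_rot: [180.0, -0.0, 15.0]
contact_force: [0.4, 1.4, 0.1]
gripper_width: 0.044
gripper_force: 0.0
```

Released. I'll retreat straight up, then back from the pad, and check.

```bash
python3 -m pendant '[[[0,0,-0.01,0,0,0,0],[0,0,-0.03,0,0,0,0],[0,0,-0.07,0,0,0,0],[0,0,-0.115,0,0,0,0],[0,0,-0.16,0,0,0,0]]]'; python3 -m pendant '[[[0,0.04,-0.02,0,0,0,0],[0,0.08,-0.03,0,0,0,0],[0,0.12,-0.03,0,0,0,0],[0,0.15,-0.03,0,0,0,0],[0,0.15,-0.03,0,0,0,0]]]'; python3 -m pendant '[[[0,0,0,0,0,0,0],[0,0,0,0,0,0,0],[0,0,0,0,0,0,0]]]'
python3 - <<'E'
from h import *
a=snap("scene","s7")
a=a[60:300,90:380];cv2.imwrite("pics/c7.png",cv2.resize(a,None,fx=2.4,fy=2.4,interpolation=cv2.INTER_CUBIC))
E
```

```text
time_s: 14.05
tcp_pos: [0.4706, -0.3418, 0.3512]
eef_rot: [180.0, -0.0, 15.0]
contact_force: [1.3, -0.0, -0.5]
gripper_width: 0.044
gripper_force: 0.0
time_s: 14.55
tcp_pos: [0.5099, -0.4898, 0.3784]
eef_rot: [180.0, 0.0, 14.9]
contact_force: [0.1, -0.1, 0.3]
gripper_width: 0.0436
gripper_force: 0.0
time_s: 14.85
tcp_pos: [0.5099, -0.4859, 0.3796]
eef_rot: [180.0, -0.1, 15.1]
contact_force: [0.0, 0.7, 1.1]
gripper_width: 0.0441
gripper_force: 0.0
```

View pics/c7.png

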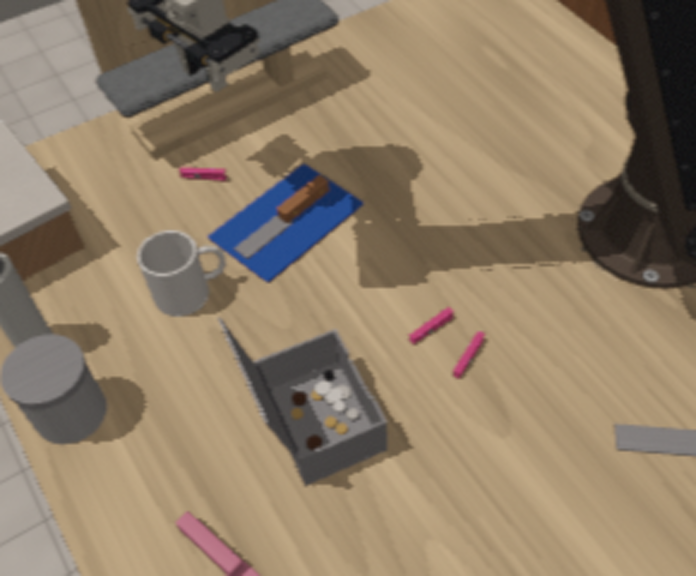

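The blade lies flat on the middle of the pad, with its handle at (303,200) and its tip at (245,245). The lid leans back and the clips and cup are undisturbed. I'll hand it in.

```bash
python3 -c "
from plant import r
print(r.close_job())"
```

```text
the job is handed in; nothing more can be done
None
```

The job is handed in at about 15 s of the 58 s allowed: the lid was levered open with the blade and leans back, and the blade lies flat on the middle of the blue pad, same way up; the last picture showed nothing else in view moved.

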